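# Clear the spoon tray off the tea caddy and flip its lid open

### The job

The steel teaspoon tray has been left on the tea caddy's hinged lid. With the fingertips only, slide the tray sideways off the lid until all of it rests flat on top of the birch tilt-out bin next to the caddy, then flip the caddy's lid up and back past its balance point so that it stays open by itself. Do not pick up or tip the tray, and leave the other things on the shelf where they stand.

Things in the scene. Friction and masses are not known exactly. Their poses are not given: they have to be found in the camera images.
- caddy: Tea caddy, dark teal box fixed to the shelf, 115 (x) x 130 (y) x 90 mm high, with a birch lid on top; lid top is 100 mm above the shelf. Origin: centre of the underside. x points from its front (nearer the robot) to its back, where the lid is hinged; y to its left.
- caddy_lid (a joint): Lid hinge angle (rad): 0 shut, grows as the front edge rises and goes back, stop at 2.0. Axis along the caddy's y at x = +57.5, z = 90 mm in the caddy frame. Lid: birch plate 115 x 130 x 10 mm, 0.22 kg, underside at z = 90 mm; no latch or spring, under 2 N to lift at the lip. Let go below about 1.5 it falls shut; beyond, it falls open onto the stop and stays.
- lid_lip (a point): Middle of the free edge of the lid's lip (moves with the lid). The lip is 90 mm wide, 6 mm thick, stands out about 25 mm in front of the caddy and slopes up at 35 degrees; shut, its free edge is 111 mm above the shelf, with free space under it for a fingertip, best tilted 20 to 40 degrees so that it points forward and down.
- tray: Stainless steel teaspoon tray, loose, 100 (x) x 66 (y) x 16 mm high, walls 3 mm, about 0.2 kg, three teaspoons fixed in it. Lies flat on the shut lid, its length about along the caddy's x. Origin: centre of its underside (100 mm above the shelf).
- bin: Pale birch tilt-out bin, fixed, 115 (x) x 160 (y) x 100 mm high with a flat closed top level with the caddy's lid; stands close beside the caddy (gap 6 to 14 mm), on its left or its right, at the same yaw. Its small hinged front panel with a brass knob may lean out up to 20 mm. Origin: centre of the underside, axes as the caddy's.
- crate: Low white open crate with four small pots, fixed, 115 x 160 x 60 mm high (pots to 64 mm), on the caddy's other side. Not part of the job. Origin: centre of the underside.
- kettle: Small red kettle with black handle, 132 mm across, 150 mm high, loose, beyond one end of the row. Leave alone. Origin: centre of the underside.
- teapot: White fluted teapot, 120 mm across, 115 mm high, loose, beyond the other end of the row. Leave alone. Origin: centre of the underside.
- shaker: Glass sugar shaker with steel push dispenser top, 66 mm across, 124 mm high, loose, near the front on one side. Leave alone. Origin: centre of the underside.
- mug: Blue mug, 76 mm across, 85 mm high, loose, near the front on the other side. Leave alone. Origin: centre of the underside.
- jar: Amber glass jar, 70 mm across, 110 mm high, loose, far to one side. Leave alone. Origin: centre of the underside.
- tin: Metal tin, 72 mm across, 90 mm high, loose, far to the other side. Leave alone. Origin: centre of the underside.
Not all that is in view belongs to the job. Leave any green or purple look-alike of the bin alone. Several things have the shape of the tray; the one meant has the colours described above.

How it is judged (in metres and radians):
On the way, in this order (a step that is already met when the one before it is completed fails the run):
1. the tray lies wholly and flat on top of the birch bin, off the still shut lid (x of tray in the frame of bin between -0.03 and 0.03 m and y of tray in the frame of bin between -0.045 and 0.045 m and height (world z) of tray between 0.096 and 0.105 m and angle between tray's own z axis and vertical below 0.08 rad and value of joint caddy_lid below 0.15 rad), for 0.2 s.
2. the lid is open past its balance point (value of joint caddy_lid above 1.7 rad), for 0.2 s.
At the end, for the whole second after the job is handed in: The lid rests open beyond 1.8 rad (stop at 2.0) by itself, at rest, and the tray lies flat and at rest on the birch bin's top, its centre within 45 mm (y) and 30 mm (x) of the middle of the bin (x of tray in the frame of bin between -0.03 and 0.03 m and y of tray in the frame of bin between -0.045 and 0.045 m and height (world z) of tray between 0.096 and 0.105 m and angle between tray's own z axis and vertical below 0.08 rad and value of joint caddy_lid above 1.8 rad and velocity of joint caddy_lid between -0.1 and 0.1 rad/s and linear speed of tray below 0.02 m/s); the robot touches nothing.
It fails at once if the tray is lifted more than 15 mm or dropped off (height (world z) of tray above 0.115 m or height (world z) of tray below 0.085 m).
It fails at once if the tray is tipped by more than 0.3 rad (angle between tray's own z axis and vertical above 0.3 rad).
It fails at once if another thing on the shelf is moved more than 30 mm or tipped over (distance of any of kettle, teapot, shaker, mug, jar, tin from where it was at the start of the episode above 0.03 m or angle between any of kettle, teapot, shaker, mug, jar, tin's own z axis and vertical above 0.4 rad).
It also fails if it takes over 54 s, if anything falls off the work surface, if the arm or the gripper's body presses on something with over 40 N, if the wrist force passes 120 N, or if a joint passes its speed limit or range.

### The arm

A 6-joint arm with a two-finger parallel gripper is mounted at the origin on the work surface. World frame = base frame: x ahead of the robot, y to its left, z up, the work surface at z = 0. Lengths are in m, angles in degrees, forces in N, time in s.
With the tool pointing down it reaches from about 0.325 to 0.775 m from the base axis. Payload 5.5 kg.
Tool frame: the origin (TCP) lies between the finger pads; the fingertips stand 8 mm ahead of it and the grasp point (between the pads) lies 11 mm behind it (arm.tip_extent is the distance from the TCP to the fingertips, in m); z points along the fingers, y is the line along which they close (so a half turn about z gives the same grasp; the last joint's range is limited). The gripper opens to 88 mm and grips with 3 to 60 N. Pads are 20 mm wide; open, the fingers measure 115 mm over their backs; the gripper's body (75 mm by 178 mm) begins 61 mm behind the grasp point.
Start: joints at [-66.847, 5.22, 70.514, -0, 104.267, -3.249], TCP at [0.267, -0.537, 0.231] pointing down, gripper open.
Joint ranges: [-164.24, 164.24], [-49.07, 125.15], [9.68, 141.18], [-86.29, 266.29], [3.28, 154.24], [-151.56, 151.56]. Speed limits (degrees/s): [147.25, 147.25, 172.46, 180, 180, 180].

### API

Orientations are given as a 3x3 rotation matrix whose columns are the frame's x, y, z axes.
In Python, from station import arm gives the robot as it stands.
- The arm moves only by the tool arm_command, never from a script. Its argument "targets" is a list of rows, each an object of numbers: "jaw": the opening, from -1 (shut) to 1 (fully open); "dx", "dy", "dz": the shift along the world's x, y, z each as a share of 0.4 m, from -1 to 1; "ax", "ay", "az": the turn, a rotation vector about the world's x, y, z each as a share of 45 degrees, from -1 to 1. A call has 1 to 20 rows; each row shifts and turns the commanded pose from where the row before left it; what a row does not reach is not made up. A row lasts 1/8 s, in which the tool goes at most 62.5 mm and 10.7 degrees, less where a joint would pass 70% of its speed; a pose out of reach is approached as far as the arm can. A call with a number of a shift or a turn outside -1 to 1 is refused whole. A call with a gripper value outside its range is refused whole. The fingers move at their own pace and stop on an object; "grip_force" is the grip in N (left out, the last holds). Time passes only in rows, so rows that do not move let the fingers close. It gives the time, the measured TCP pose, the force, the opening and the grip force at its end, in the units of the state.
- arm.get_state(): the state, without advancing time (a new reading comes with each control period).
- arm.snapshot(name): name is "scene" or "top" or "wrist"; returns the picture (384x512x3 uint8, red, green, blue); there is no depth.
- arm.camera_model(name): a dict with "camera_matrix" (3x3 intrinsics, pixels), "R" (3x3) and "t" (3): a world point X has camera coordinates R X + t. Camera axes: x right, y down, z forward; pixel columns grow to the right and rows downward; lengths in m; the calibration is good to about 2 mm. A picture is of the moment at which its call begins: read the wrist's pose just before it. camera_model takes no time and is no camera call; for the wrist camera it gives the pose at the moment of the call.
- arm.close_job(): hands the job in; it is judged then, once.
The state is a dict: "time_s": time; "joint_positions": joint angles; "qd": joint speeds; "effort": joint torques, N m; "ee_pos": TCP position; "ee_rot": TCP orientation; "ft_force": force on the tool from outside, world axes, zero at the start; "moment": the same for the moment, N m; "width": opening from 0.0 (shut) to 1.0 (fully open); "gripper_force": force on a finger pad.
Only numpy, scipy, OpenCV 4.12 (cv2) and the standard library are available. Lean on these libraries where they do the work, as an engineer would, in place of code of your own. Each camera call takes 0.05 s, during which the arm holds its last target. There are 200 camera calls.

## Working session

There is one attempt and no reset: what is moved stays moved. The work goes in short steps, Python scripts to look and compute and a tool call to move; the robot and the scene stay as the last step left them, time stands still between calls to the robot, and variables do not carry over. Pictures are saved under pics/ and viewed, at most 10 in all, crops included, and the job is handed in when it is done.

Besides the shell and the picture viewer there is one more tool, called as name(argument=value, ...), one argument or row to a line, values as JSON. arm_command: Moves the arm, as the interface text tells. Shift numbers are shares of 0.4 m and turn numbers shares of 45 degrees, none past 1 either way. Its arguments: {"type":"object","properties":{"targets":{"type":"array"},"grip_force":{"type":"number"}},"required":["targets"]}

```bash
mkdir -p pics
cat > h.py <<'E'
import numpy as np,cv2
from station import arm
def save(n,f,crop=None,s=1):
    im=arm.snapshot(n)[:,:,::-1]
    cv2.imwrite('pics/raw_'+f,im)
    if crop: im=im[crop[1]:crop[3],crop[0]:crop[2]]
    cv2.imwrite('pics/'+f,cv2.resize(im,None,fx=s,fy=s,interpolation=cv2.INTER_CUBIC))
def px2w(n,u,v,z):
    c=arm.camera_model(n);K,R,t=[np.array(c[k]) for k in('camera_matrix','R','t')]
    d=R.T@np.linalg.solve(K,[u,v,1]);o=-R.T@t
    return o+d*(z-o[2])/d[2]
def w2px(n,X):
    c=arm.camera_model(n);K,R,t=[np.array(c[k]) for k in('camera_matrix','R','t')]
    p=K@(R@np.array(X)+t);return p[:2]/p[2]
E
python3 - <<'E'
from h import *
save('top','top1.png',None,1.5)
save('scene','scene1.png',None,1.5)
print(arm.get_state())
E
```

```text
{'time_s': 0.1, 'joint_positions': array([-6.68457738e+01,  5.25906402e+00,  7.05740789e+01, -1.98367420e-03,
        1.04264075e+02, -3.24943565e+00]), 'qd': array([-0.06190412, -0.11371006, -0.09522064, -0.0094036 ,  0.1027674 ,
        0.00970502]), 'effort': array([ 4.20997414e-03, -4.47856879e+01, -4.07569814e+01,  7.02295499e-02,
        2.84868776e-02, -1.13666847e-04]), 'ee_pos': array([ 0.26670472, -0.53720505,  0.22962598]), 'ee_rot': array([[ 8.95687144e-01,  4.44684218e-01, -6.98032950e-04],
       [ 4.44684761e-01, -8.95685810e-01,  1.54689822e-03],
       [ 6.26630182e-05, -1.69594147e-03, -9.99998560e-01]]), 'ft_force': array([ 0.57839434,  0.12515235, -0.04485482]), 'moment': array([0.02209185, 0.03028746, 0.06758663]), 'gripper_force': 0.0, 'width': 0.9986131728438709}
```

View pics/top1.png

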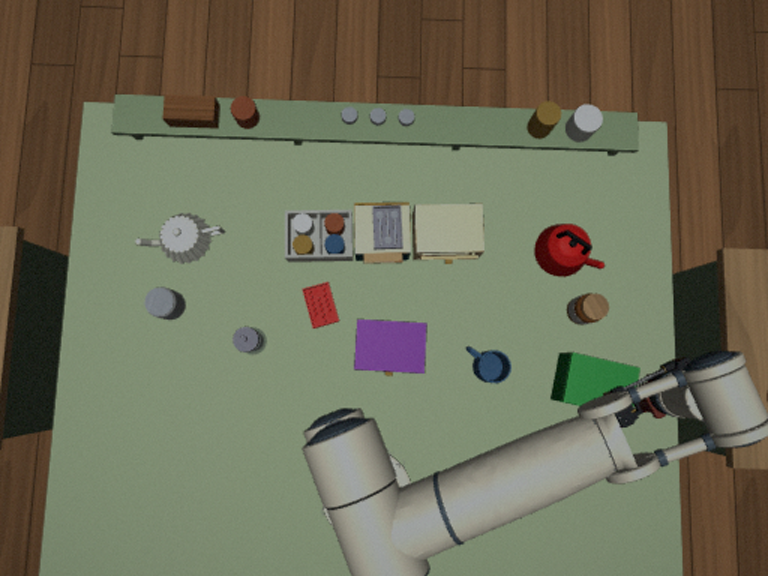

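View pics/scene1.png

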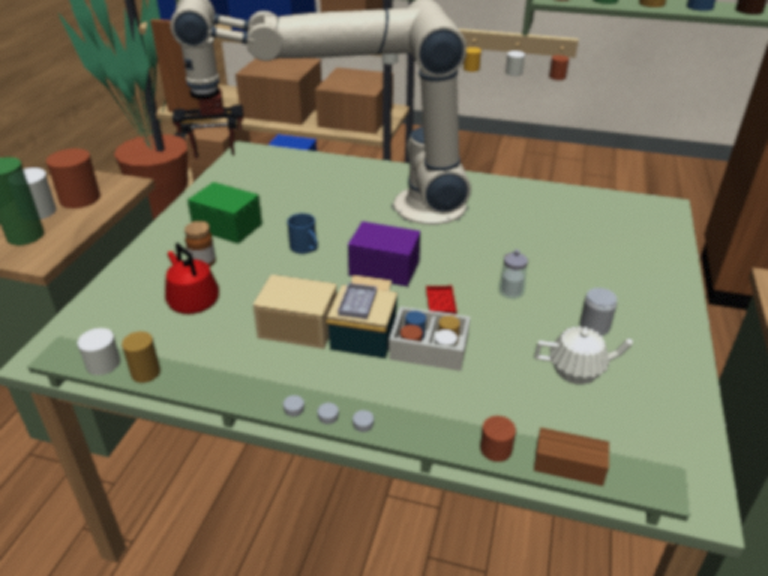

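Top view (1.5× pixels): the steel tray is at (387,228) on the caddy, the birch bin at (449,231) on the robot's right, and the crate at (320,236).

Look-alikes: a red tray at (321,305), a purple box at (390,346) and a green box at (595,380). I choose the grey tray and the pale bin, and will check them in a close crop.

Run:
```python
from h import *
save('top','crop1.png',(180,120,340,240),5)
```

```text
(no output)
```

View pics/crop1.png

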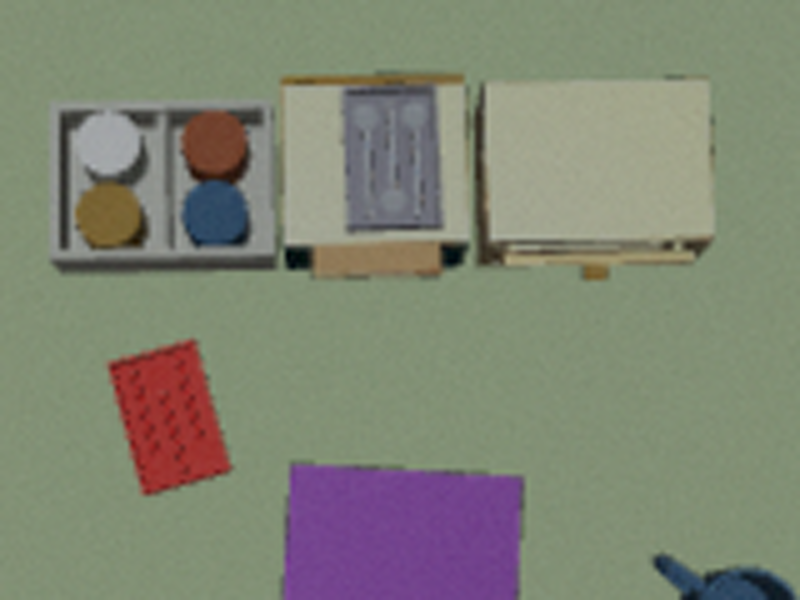

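The close crop shows the grey tray with three teaspoons, (343,88)–(441,231), on the birch lid. The lid corners are (282,83) and (468,242), the bin top is (486,81)–(714,240), and the lip is in front at (315–440,277).

Run:
```python
from h import *
def P(l,z):
    r=np.array([px2w('top',180+(u+.5)/5-.5,120+(v+.5)/5-.5,z) for u,v in l]);print(r.round(4).tolist(),'mean',r.mean(0).round(4))
P([(282,83),(465,85),(468,242),(285,245)],.1)
P([(486,82),(710,80),(714,238),(487,242)],.1)
P([(343,90),(436,87),(441,230),(348,232)],.116)
P([(315,277),(440,277)],.111)
for u,v in [(370,120),(350,118),(130,135)]: print(px2w('top',u/1.5,v/1.5,0.0))
```

```text
[[0.6752, 0.0476, 0.1], [0.678, -0.0812, 0.1], [0.5658, -0.0856, 0.1], [0.5597, 0.0417, 0.1]] mean [ 0.6197 -0.0194  0.1   ]
[[0.6807, -0.096, 0.1], [0.6874, -0.2544, 0.1], [0.5739, -0.2578, 0.1], [0.5662, -0.0989, 0.1]] mean [ 0.6271 -0.1768  0.1   ]
[[0.6674, 0.0045, 0.116], [0.6716, -0.0601, 0.116], [0.5706, -0.0658, 0.116], [0.5672, -0.0018, 0.116]] mean [ 0.6192 -0.0308  0.116 ]
[[0.5359, 0.02, 0.111], [0.5386, -0.0661, 0.111]] mean [ 0.5373 -0.023   0.111 ]
[0.9248133  0.01715364 0.        ]
[0.92828247 0.06842763 0.        ]
[0.86297369 0.62130225 0.        ]
```

arm_command(
  targets=[
    {"dz": 0.1,"jaw": 0.36},
    {"dz": 0.1,"jaw": 0.36},
    {"dx": 0.063,"dy": 0.102,"az": 0.105,"jaw": 0.36},
    {"dx": 0.063,"dy": 0.102,"az": 0.105,"jaw": 0.36},
    {"dx": 0.063,"dy": 0.102,"az": 0.105,"jaw": 0.36},
    {"dx": 0.063,"dy": 0.102,"az": 0.105,"jaw": 0.36},
    {"dx": 0.063,"dy": 0.102,"az": 0.105,"jaw": 0.36},
    {"dx": 0.063,"dy": 0.102,"az": 0.105,"jaw": 0.36},
    {"dx": 0.063,"dy": 0.102,"az": 0.105,"jaw": 0.36},
    {"dx": 0.063,"dy": 0.102,"az": 0.105,"jaw": 0.36},
    {"dx": 0.063,"dy": 0.102,"az": 0.105,"jaw": 0.36},
    {"dx": 0.063,"dy": 0.102,"az": 0.105,"jaw": 0.36},
    {"dx": 0.063,"dy": 0.102,"az": 0.105,"jaw": 0.36},
    {"dx": 0.063,"dy": 0.102,"az": 0.105,"jaw": 0.36},
    {"dx": 0.063,"dy": 0.102,"az": 0.105,"jaw": 0.36},
    {"dx": 0.063,"dy": 0.102,"az": 0.105,"jaw": 0.36},
    {"jaw": 0.36},
    {"jaw": 0.36},
  ],
)

```text
invalid input at $.targets[0]: expected keys jaw, dx, dy, dz, ax, ay, az
```

All keys are required in each row.

arm_command(
  targets=[
    {"dx": 0,"dy": 0,"dz": 0.1,"ax": 0,"ay": 0,"az": 0,"jaw": 0.36},
    {"dx": 0,"dy": 0,"dz": 0.1,"ax": 0,"ay": 0,"az": 0,"jaw": 0.36},
    {"dx": 0.063,"dy": 0.102,"dz": 0,"ax": 0,"ay": 0,"az": 0.105,"jaw": 0.36},
    {"dx": 0.063,"dy": 0.102,"dz": 0,"ax": 0,"ay": 0,"az": 0.105,"jaw": 0.36},
    {"dx": 0.063,"dy": 0.102,"dz": 0,"ax": 0,"ay": 0,"az": 0.105,"jaw": 0.36},
    {"dx": 0.063,"dy": 0.102,"dz": 0,"ax": 0,"ay": 0,"az": 0.105,"jaw": 0.36},
    {"dx": 0.063,"dy": 0.102,"dz": 0,"ax": 0,"ay": 0,"az": 0.105,"jaw": 0.36},
    {"dx": 0.063,"dy": 0.102,"dz": 0,"ax": 0,"ay": 0,"az": 0.105,"jaw": 0.36},
    {"dx": 0.063,"dy": 0.102,"dz": 0,"ax": 0,"ay": 0,"az": 0.105,"jaw": 0.36},
    {"dx": 0.063,"dy": 0.102,"dz": 0,"ax": 0,"ay": 0,"az": 0.105,"jaw": 0.36},
    {"dx": 0.063,"dy": 0.102,"dz": 0,"ax": 0,"ay": 0,"az": 0.105,"jaw": 0.36},
    {"dx": 0.063,"dy": 0.102,"dz": 0,"ax": 0,"ay": 0,"az": 0.105,"jaw": 0.36},
    {"dx": 0.063,"dy": 0.102,"dz": 0,"ax": 0,"ay": 0,"az": 0.105,"jaw": 0.36},
    {"dx": 0.063,"dy": 0.102,"dz": 0,"ax": 0,"ay": 0,"az": 0.105,"jaw": 0.36},
    {"dx": 0.063,"dy": 0.102,"dz": 0,"ax": 0,"ay": 0,"az": 0.105,"jaw": 0.36},
    {"dx": 0.063,"dy": 0.102,"dz": 0,"ax": 0,"ay": 0,"az": 0.105,"jaw": 0.36},
    {"dx": 0,"dy": 0,"dz": 0,"ax": 0,"ay": 0,"az": 0,"jaw": 0.36},
  ],
)

```text
time_s: 2.28
ee_pos: [0.6204, 0.0366, 0.3085]
ee_rot: [[-0.049, 0.999, -0.003], [0.999, 0.049, 0.001], [0.001, -0.003, -1.0]]
ft_force: [-0.8, 0.1, -0.2]
width: 0.683
gripper_force: 0.0
```

Run:
```python
from h import *
s=arm.get_state();print(s['time_s'],s['ee_pos'],s['ee_rot'].round(3).tolist(),s['width'],s['ft_force'])
save('wrist','w1.png',None,1.5)
for p in [(.6192,-.0308,.116),(.627,-.177,.1),(.62,-.019,.1)]: print(w2px('wrist',p)*1.5)
```

```text
2.275 [0.62038082 0.03659052 0.30851953] [[-0.049, 0.999, -0.003], [0.999, 0.049, 0.001], [0.001, -0.003, -1.0]] 0.6833772171076641 [-0.77999404  0.14963222 -0.20072946]
[384.38857361 347.44474317]
[386.04763286 493.50053488]
[386.2101132  327.05574751]
```

View pics/w1.png

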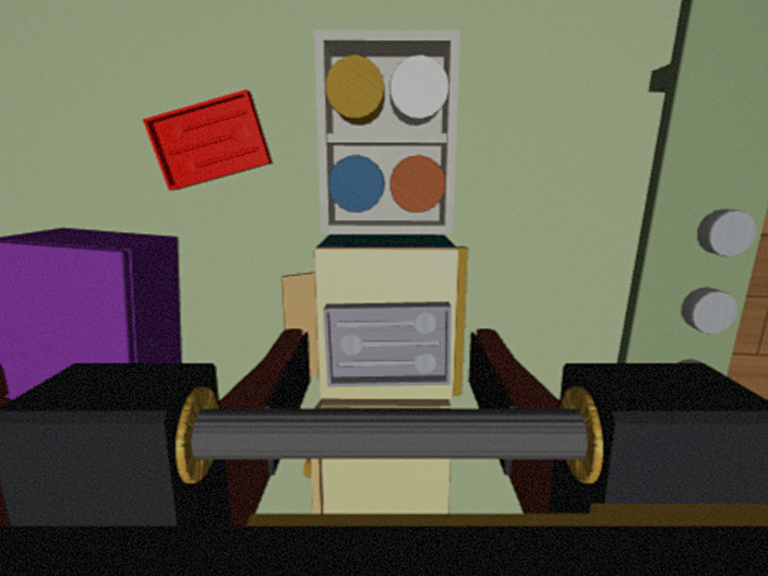

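The wrist view shows the tray rim at (325,305), (448,302), (450,383) and (328,386), within about 3 px of the prediction. Nothing stands at its near (+y) side except the lid.

Run:
```python
from h import *
def P(l,z):
    r=np.array([px2w('wrist',u/1.5,v/1.5,z) for u,v in l]);print(r.round(4).tolist(),'mean',r.mean(0).round(4))
P([(325,305),(448,302),(450,383),(328,386)],.116)
P([(316,250),(456,247),(458,396),(320,401)],.1)
```

```text
[[0.5715, 0.002, 0.116], [0.6668, 0.0089, 0.116], [0.6737, -0.0589, 0.116], [0.5749, -0.0662, 0.116]] mean [ 0.6217 -0.0285  0.116 ]
[[0.5617, 0.0422, 0.1], [0.672, 0.0498, 0.1], [0.6841, -0.0779, 0.1], [0.5663, -0.0882, 0.1]] mean [ 0.621  -0.0185  0.1   ]
```

arm_command(
  targets=[
    {"dx": 0,"dy": 0,"dz": -0.12,"ax": 0,"ay": 0,"az": 0,"jaw": 0.36},
    {"dx": 0,"dy": 0,"dz": -0.12,"ax": 0,"ay": 0,"az": 0,"jaw": 0.36},
    {"dx": 0,"dy": 0,"dz": -0.12,"ax": 0,"ay": 0,"az": 0,"jaw": 0.36},
    {"dx": 0,"dy": 0,"dz": -0.07,"ax": 0,"ay": 0,"az": 0,"jaw": 0.36},
    {"dx": 0,"dy": 0,"dz": -0.05,"ax": 0,"ay": 0,"az": 0,"jaw": 0.36},
    {"dx": 0,"dy": 0,"dz": 0,"ax": 0,"ay": 0,"az": 0,"jaw": 0.36},
  ],
)

```text
time_s: 3.08
ee_pos: [0.6187, 0.033, 0.1174]
ee_rot: [[-0.043, 0.999, -0.002], [0.999, 0.043, -0.0], [-0.0, -0.002, -1.0]]
ft_force: [0.1, 0.3, 1.2]
width: 0.681
gripper_force: 0.0
```

arm_command(
  targets=[
    {"dx": 0,"dy": 0,"dz": -0.01,"ax": 0,"ay": 0,"az": 0,"jaw": 0.36},
    {"dx": 0.001,"dy": -0.025,"dz": 0,"ax": 0,"ay": 0,"az": 0,"jaw": 0.36},
    {"dx": 0.001,"dy": -0.025,"dz": 0,"ax": 0,"ay": 0,"az": 0,"jaw": 0.36},
    {"dx": 0.001,"dy": -0.025,"dz": 0,"ax": 0,"ay": 0,"az": 0,"jaw": 0.36},
    {"dx": 0.001,"dy": -0.025,"dz": 0,"ax": 0,"ay": 0,"az": 0,"jaw": 0.36},
    {"dx": 0.001,"dy": -0.025,"dz": 0,"ax": 0,"ay": 0,"az": 0,"jaw": 0.36},
    {"dx": 0.001,"dy": -0.025,"dz": 0,"ax": 0,"ay": 0,"az": 0,"jaw": 0.36},
    {"dx": 0.001,"dy": -0.025,"dz": 0,"ax": 0,"ay": 0,"az": 0,"jaw": 0.36},
    {"dx": 0.001,"dy": -0.025,"dz": 0,"ax": 0,"ay": 0,"az": 0,"jaw": 0.36},
    {"dx": 0.001,"dy": -0.025,"dz": 0,"ax": 0,"ay": 0,"az": 0,"jaw": 0.36},
    {"dx": 0.001,"dy": -0.025,"dz": 0,"ax": 0,"ay": 0,"az": 0,"jaw": 0.36},
  ],
)

```text
time_s: 4.45
ee_pos: [0.6235, -0.0669, 0.1145]
ee_rot: [[-0.045, 0.999, -0.0], [0.999, 0.045, 0.0], [0.0, -0.0, -1.0]]
ft_force: [0.4, 2.5, 1.9]
width: 0.677
gripper_force: 1.3
```

arm_command(
  targets=[
    {"dx": 0.001,"dy": -0.025,"dz": 0,"ax": 0,"ay": 0,"az": 0,"jaw": 0.36},
    {"dx": 0.001,"dy": -0.025,"dz": 0,"ax": 0,"ay": 0,"az": 0,"jaw": 0.36},
    {"dx": 0.001,"dy": -0.025,"dz": 0,"ax": 0,"ay": 0,"az": 0,"jaw": 0.36},
    {"dx": 0.001,"dy": -0.025,"dz": 0,"ax": 0,"ay": 0,"az": 0,"jaw": 0.36},
    {"dx": 0.001,"dy": -0.025,"dz": 0,"ax": 0,"ay": 0,"az": 0,"jaw": 0.36},
    {"dx": 0.001,"dy": -0.025,"dz": 0,"ax": 0,"ay": 0,"az": 0,"jaw": 0.36},
    {"dx": 0.001,"dy": -0.015,"dz": 0,"ax": 0,"ay": 0,"az": 0,"jaw": 0.36},
    {"dx": 0,"dy": 0,"dz": 0,"ax": 0,"ay": 0,"az": 0,"jaw": 0.36},
  ],
)

```text
time_s: 5.45
ee_pos: [0.6263, -0.1331, 0.1144]
ee_rot: [[-0.044, 0.999, -0.0], [0.999, 0.044, -0.001], [-0.001, -0.0, -1.0]]
ft_force: [0.2, -0.4, -0.3]
width: 0.682
gripper_force: 0.0
```

arm_command(
  targets=[
    {"dx": 0,"dy": 0.05,"dz": 0,"ax": 0,"ay": 0,"az": 0,"jaw": 0.36},
    {"dx": 0,"dy": 0.02,"dz": 0.1,"ax": 0,"ay": 0,"az": 0,"jaw": 0.36},
    {"dx": 0,"dy": 0,"dz": 0.12,"ax": 0,"ay": 0,"az": 0,"jaw": 0.36},
    {"dx": 0,"dy": 0,"dz": 0.12,"ax": 0,"ay": 0,"az": 0,"jaw": -1},
    {"dx": -0.044,"dy": 0.02,"dz": 0,"ax": 0,"ay": 0,"az": -0.2,"jaw": -1},
    {"dx": -0.044,"dy": 0.02,"dz": 0,"ax": 0,"ay": 0,"az": -0.2,"jaw": -1},
    {"dx": -0.044,"dy": 0.02,"dz": 0,"ax": 0,"ay": 0,"az": -0.2,"jaw": -1},
    {"dx": -0.044,"dy": 0.02,"dz": 0,"ax": 0,"ay": 0,"az": -0.2,"jaw": -1},
    {"dx": -0.044,"dy": 0.02,"dz": 0,"ax": 0,"ay": 0,"az": -0.2,"jaw": -1},
    {"dx": -0.044,"dy": 0.02,"dz": 0,"ax": 0,"ay": 0,"az": -0.2,"jaw": -1},
    {"dx": -0.044,"dy": 0.02,"dz": 0,"ax": 0,"ay": 0,"az": -0.2,"jaw": -1},
    {"dx": -0.044,"dy": 0.02,"dz": 0,"ax": 0,"ay": 0,"az": -0.2,"jaw": -1},
    {"dx": -0.044,"dy": 0.02,"dz": 0,"ax": 0,"ay": 0,"az": -0.2,"jaw": -1},
    {"dx": -0.044,"dy": 0.02,"dz": 0,"ax": 0,"ay": 0,"az": -0.2,"jaw": -1},
    {"dx": 0,"dy": 0,"dz": 0,"ax": 0,"ay": 0,"az": 0,"jaw": -1},
  ],
)

```text
time_s: 7.32
ee_pos: [0.4498, -0.0229, 0.2512]
ee_rot: [[0.999, 0.047, 0.002], [0.047, -0.999, -0.0], [0.002, 0.0, -1.0]]
ft_force: [0.3, -0.6, -0.3]
width: 0.004
gripper_force: 0.0
```

Run:
```python
from h import *
s=arm.get_state();print(s['time_s'],s['ee_pos'],s['ee_rot'].round(3).tolist(),s['joint_positions'].round(0))
c=arm.camera_model('wrist');print('cam in tool',s['ee_rot'].T@(-c['R'].T@c['t']-s['ee_pos']))
for n in('wrist','top'):
    print(n,w2px(n,(.627,-.177,.116)),w2px(n,(.537,-.023,.111)))
a=arm.snapshot('wrist')[:,:,::-1];b=arm.snapshot('top')[:,:,::-1][110:260,150:350]
cv2.imwrite('pics/w2.png',a);cv2.imwrite('pics/t2.png',b)
b=cv2.resize(b,(400,300),interpolation=2);a=cv2.resize(a,(400,300))
cv2.imwrite('pics/both.png',cv2.resize(np.hstack([a,b]),None,fx=1,fy=1))
```

```text
7.325 [ 0.44983598 -0.02291725  0.25119633] [[0.999, 0.047, 0.002], [0.047, -0.999, -0.0], [0.002, 0.0, -1.0]] [ -7. -18.  90.   0. 108.  80.]
cam in tool [ 0.06526194 -0.00055393 -0.15320327]
wrist [456.11618839 -11.48797468] [264.58863818  93.66691301]
top [300.15051489 150.5975667 ] [255.09670633 175.07313837]
```

View pics/both.png

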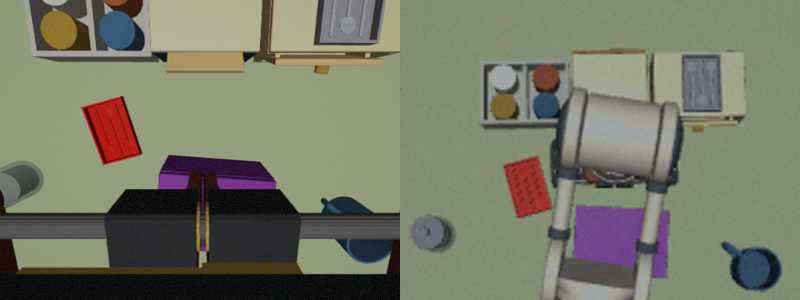

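The tray sits in the middle of the bin: top centre px (300.8,151) against a target of (300.2,150.6). The lip edge is at wrist px (213–311,93), as expected. Next I tilt the closed fingers and bring them just in front of the lip.

arm_command(
  targets=[
    {"dx": 0,"dy": 0,"dz": 0,"ax": 0.008,"ay": -0.194,"az": 0,"jaw": -1},
    {"dx": 0,"dy": 0,"dz": 0,"ax": 0.008,"ay": -0.194,"az": 0,"jaw": -1},
    {"dx": 0,"dy": 0,"dz": 0,"ax": 0.008,"ay": -0.194,"az": 0,"jaw": -1},
    {"dx": 0,"dy": 0,"dz": 0,"ax": 0.008,"ay": -0.194,"az": 0,"jaw": -1},
    {"dx": 0.04,"dy": 0,"dz": -0.095,"ax": 0,"ay": 0,"az": 0,"jaw": -1},
    {"dx": 0.04,"dy": 0,"dz": -0.095,"ax": 0,"ay": 0,"az": 0,"jaw": -1},
    {"dx": 0.04,"dy": 0,"dz": -0.095,"ax": 0,"ay": 0,"az": 0,"jaw": -1},
    {"dx": 0.02,"dy": 0,"dz": -0.095,"ax": 0,"ay": 0,"az": 0,"jaw": -1},
    {"dx": 0,"dy": 0,"dz": 0,"ax": 0,"ay": 0,"az": 0,"jaw": -1},
    {"dx": 0,"dy": 0,"dz": 0,"ax": 0,"ay": 0,"az": 0,"jaw": -1},
  ],
)

```text
time_s: 8.68
ee_pos: [0.5186, -0.0258, 0.1033]
ee_rot: [[0.824, 0.046, 0.565], [0.038, -0.999, 0.025], [0.566, 0.001, -0.825]]
ft_force: [0.5, 0.1, 0.2]
width: 0.008
gripper_force: 0.0
```

Run:
```python
from h import *
s=arm.get_state();p=s['ee_pos'];R=s['ee_rot'];print(p,R.round(3).tolist(),s['ft_force'],s['joint_positions'].round(0))
print('front corner',p+R@[.01,0,.008], w2px('wrist',p+R@[.01,0,.008])*1.5,w2px('wrist',(.537,-.023,.111))*1.5)
save('wrist','w3.png',None,1.5)
```

```text
[ 0.51861379 -0.02582934  0.10325887] [[0.824, 0.046, 0.565], [0.038, -0.999, 0.025], [0.566, 0.001, -0.825]] [0.50092943 0.06172124 0.19809371] [-12. -40. 126.   9.  61.  73.]
front corner [ 0.53137234 -0.0252476   0.10232024] [390.59071999 330.90476808] [385.0561499 308.6076419]
```

View pics/w3.png

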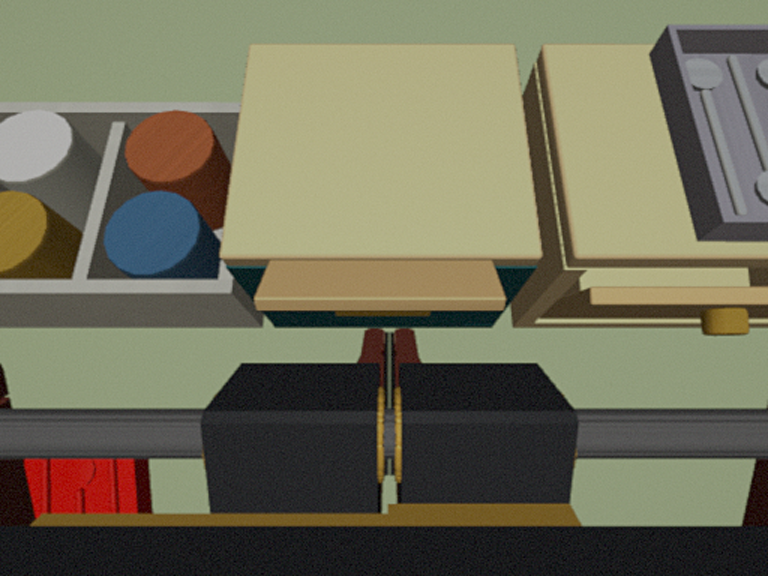

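The wrist view shows the fingertips at (390,331), just in front of and below the lip edge (row 305), centred on the lip at (258–502). I go under it and lift along the arc.

arm_command(
  targets=[
    {"dx": 0,"dy": 0,"dz": -0.02,"ax": 0,"ay": 0,"az": 0,"jaw": -1},
    {"dx": 0.03,"dy": 0.001,"dz": 0,"ax": 0,"ay": 0,"az": 0,"jaw": -1},
    {"dx": 0,"dy": 0,"dz": 0,"ax": 0,"ay": 0,"az": 0,"jaw": -1},
    {"dx": 0.0125,"dy": 0.0005,"dz": 0.04,"ax": 0,"ay": 0,"az": 0,"jaw": -1},
    {"dx": 0.0125,"dy": 0.0005,"dz": 0.04,"ax": 0,"ay": 0,"az": 0,"jaw": -1},
    {"dx": 0.0125,"dy": 0.0005,"dz": 0.04,"ax": 0,"ay": 0,"az": 0,"jaw": -1},
    {"dx": 0,"dy": 0,"dz": 0,"ax": 0,"ay": 0,"az": 0,"jaw": -1},
  ],
)

```text
time_s: 9.6
ee_pos: [0.5459, -0.0249, 0.1443]
ee_rot: [[0.823, 0.045, 0.567], [0.038, -0.999, 0.025], [0.567, 0.001, -0.824]]
ft_force: [-3.0, -0.2, -0.3]
width: 0.007
gripper_force: 0.9
```

Run:
```python
from h import *
s=arm.get_state();print(s['ee_pos'],s['ft_force'])
save('wrist','w4.png',None,1.2)
```

```text
[ 0.54591603 -0.0248586   0.14425908] [-3.02485041 -0.17818773 -0.32416905]
```

View pics/w4.png

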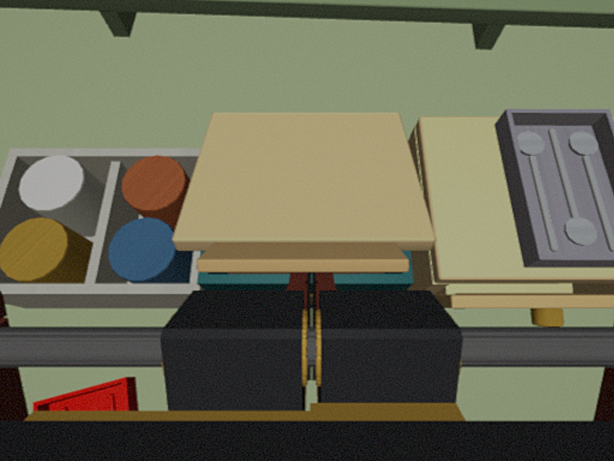

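The lid is up about 20° on the fingertips (lip at (305,262)), and the tray is untouched. I continue along the arc.

arm_command(
  targets=[
    {"dx": 0.025,"dy": 0.001,"dz": 0.033,"ax": 0,"ay": 0,"az": 0,"jaw": -1},
    {"dx": 0.025,"dy": 0.001,"dz": 0.033,"ax": 0,"ay": 0,"az": 0,"jaw": -1},
    {"dx": 0.025,"dy": 0.001,"dz": 0.033,"ax": 0,"ay": 0,"az": 0,"jaw": -1},
    {"dx": 0.036,"dy": 0.002,"dz": 0.022,"ax": 0,"ay": 0,"az": 0,"jaw": -1},
    {"dx": 0.036,"dy": 0.002,"dz": 0.022,"ax": 0,"ay": 0,"az": 0,"jaw": -1},
    {"dx": 0.036,"dy": 0.002,"dz": 0.022,"ax": 0,"ay": 0,"az": 0,"jaw": -1},
    {"dx": 0.03,"dy": 0.001,"dz": 0,"ax": 0,"ay": 0,"az": 0,"jaw": -1},
    {"dx": 0.03,"dy": 0.001,"dz": 0,"ax": 0,"ay": 0,"az": 0,"jaw": -1},
    {"dx": 0.03,"dy": 0.001,"dz": 0,"ax": 0,"ay": 0,"az": 0,"jaw": -1},
    {"dx": 0.03,"dy": 0.001,"dz": 0,"ax": 0,"ay": 0,"az": 0,"jaw": -1},
    {"dx": 0.03,"dy": 0.001,"dz": 0,"ax": 0,"ay": 0,"az": 0,"jaw": -1},
    {"dx": 0.03,"dy": 0.001,"dz": 0,"ax": 0,"ay": 0,"az": 0,"jaw": -1},
    {"dx": 0,"dy": 0,"dz": 0,"ax": 0,"ay": 0,"az": 0,"jaw": -1},
    {"dx": 0,"dy": 0,"dz": 0,"ax": 0,"ay": 0,"az": 0,"jaw": -1},
  ],
)

```text
time_s: 11.4
ee_pos: [0.6901, -0.0187, 0.2072]
ee_rot: [[0.825, 0.045, 0.563], [0.037, -0.999, 0.025], [0.564, 0.0, -0.826]]
ft_force: [-1.0, 0.6, -0.6]
width: 0.006
gripper_force: 0.0
```

Run:
```python
from h import *
s=arm.get_state();print(s['ee_pos'],s['ft_force'])
a=arm.snapshot('wrist')[:,:,::-1];b=arm.snapshot('scene')[:,:,::-1][140:284,130:322]
cv2.imwrite('pics/both2.png',np.hstack([cv2.resize(a,(400,300)),cv2.resize(b,(400,300))]))
```

```text
[ 0.69012272 -0.01868427  0.20721178] [-0.99392615  0.63646856 -0.58780089]
```

View pics/both2.png

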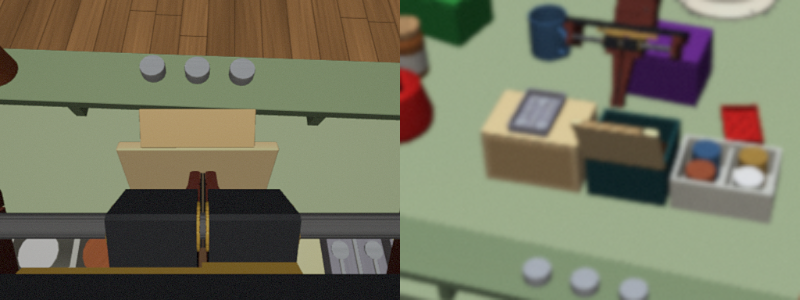

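The lid stands open on its stop at scene (620,145), clear of the fingers, and the tray is on the bin at (537,112). I retreat.

arm_command(
  targets=[
    {"dx": -0.08,"dy": 0,"dz": 0.02,"ax": 0,"ay": 0,"az": 0,"jaw": -1},
    {"dx": -0.1,"dy": 0,"dz": 0.05,"ax": 0,"ay": 0,"az": 0,"jaw": -1},
    {"dx": -0.1,"dy": 0,"dz": 0.08,"ax": 0,"ay": 0,"az": 0,"jaw": -1},
    {"dx": -0.1,"dy": 0,"dz": 0.08,"ax": 0,"ay": 0,"az": 0,"jaw": -1},
    {"dx": 0,"dy": 0,"dz": 0,"ax": 0,"ay": 0,"az": 0,"jaw": -1},
    {"dx": 0,"dy": 0,"dz": 0,"ax": 0,"ay": 0,"az": 0,"jaw": -1},
  ],
)

```text
time_s: 12.25
ee_pos: [0.5383, -0.0188, 0.2987]
ee_rot: [[0.825, 0.045, 0.564], [0.037, -0.999, 0.025], [0.564, 0.0, -0.826]]
ft_force: [1.6, 0.1, 0.0]
width: 0.007
gripper_force: 0.0
```

Run:
```python
from h import *
s=arm.get_state();print(s['ee_pos'],s['ft_force'])
a=arm.snapshot('top')[:,:,::-1][110:260,150:350];b=arm.snapshot('scene')[:,:,::-1][140:284,130:322]
cv2.imwrite('pics/both3.png',np.hstack([cv2.resize(a,(400,300)),cv2.resize(b,(400,300))]))
```

```text
[ 0.53826877 -0.01877707  0.29872619] [1.64134367 0.05900076 0.03683666]
```

View pics/both3.png

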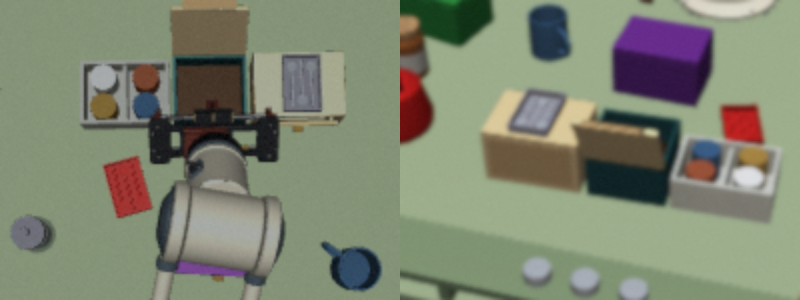

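The lid is open at top view (210,30), the tray is centred on the bin at (301,82), and the arm is clear. I hand the job in.

```bash
python3 -c "
from station import arm
print(arm.close_job())"
```

```text
the job is handed in; nothing more can be done
None
```

The job is handed in: the tray lies flat in the middle of the birch bin, the caddy lid stays open on its stop, the other things showed no sign of moving in the last pictures, and the robot finished at about 12 s of the 54 s allowed; the hand-in returned no verdict.

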